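# Lid the grinder and hold its lever at the third click

## Robot

A 6-joint arm with a two-finger parallel gripper is mounted at the origin on the work surface. World frame = base frame: x ahead of the robot, y to its left, z up, the work surface at z = 0. Lengths are in m, angles in degrees, forces in N, time in s.
With the tool pointing down it reaches from about 0.375 to 0.9 m from the base axis. Payload 3.1 kg.
Tool frame: the origin (TCP) lies between the finger pads; the fingertips stand 22 mm ahead of it and the grasp point (between the pads) lies 3 mm ahead of it; y points along the fingers, x is the direction in which the jaws open and shut, and the axes are right-handed (so a half turn about y gives the same grasp; the last joint's range is limited). The gripper opens to 87 mm and grips with 3 to 60 N. Pads are 19 mm wide; open, the fingers measure 117 mm over their backs; the gripper's body (75 mm by 190 mm) begins 51 mm behind the grasp point.
Start: joints at [-75.029, 30.224, 82.088, -0, 67.689, -10.227], TCP at [0.266, -0.565, 0.245] pointing down, gripper open.
Joint ranges: [-176.69, 176.69], [-43.24, 126.21], [12.49, 139.97], [-82, 262], [0, 151.66], [-163.58, 163.58]. Speed limits (degrees/s): [159.86, 159.86, 180, 180, 180, 180].

## Interface

Orientations are given as a 3x3 rotation matrix whose columns are the frame's x, y, z axes.
In Python, from rig import bot, imaging, workorder gives the robot as it stands. The module is installed in compiled form; this text tells all that it offers.
- The arm moves only by the tool drive_tool, never from a script. Its argument "commands" is a list of rows, each an object of numbers: "dx", "dy", "dz": the shift along the tool's x, y, z normalised to -1 to 1, where 1 is 4 cm; "wx", "wy", "wz": the turn, a rotation vector about the tool's x, y, z normalised to -1 to 1, where 1 is pi/2 rad; "grip": the finger opening in mm, from 0 to 87. In form: [{"dx": .., "dy": .., "dz": .., "wx": .., "wy": .., "wz": .., "grip": ..}, ...]. A call has 1 to 8 rows; each row shifts and turns the commanded pose from where the row before left it, along the tool's axes as they then stand; what a row does not reach is not made up. A row lasts 1/8 s, in which the tool goes at most 62.5 mm and 10.7 degrees, less where a joint would pass 70% of its speed; a pose out of reach is approached as far as the arm can. A call with a number of a shift or a turn outside -1 to 1 is refused whole. A call with a gripper value outside its range is refused whole. The fingers move at their own pace and stop on an object; the grip force is fixed at half the most. Time passes only in rows, so rows that do not move let the fingers close. It gives the time, the measured TCP pose, the force and the opening at its end, in the units of the state.
- bot.read_state(): the state, without advancing time (a new reading comes with each control period).
- imaging.capture(name): name is "side" or "top" or "wrist"; returns (picture, depth): 400x640x3 uint8, red, green, blue; 400x640 float32, m along the optical axis (not along the pixel's ray), 0 where there is no reading.
- imaging.get_calibration(name): a dict with "mtx" (3x3 intrinsics, pixels), "world_to_cam" (4x4, takes a point from world to camera coordinates). Camera axes: x right, y down, z forward; pixel columns grow to the right and rows downward; lengths in m; the calibration is good to about 2 mm. A picture is of the moment at which its call begins: read the wrist's pose just before it. get_calibration takes no time and is no camera call; for the wrist camera it gives the pose at the moment of the call.
- workorder.hand_in(): hands the job in, once; it reports no verdict.
The state is a dict: "time_s": time; "joint_positions": joint angles; "qvel": joint speeds; "tau": joint torques, N m; "position": TCP position; "tcp_rot": TCP orientation; "force": force on the tool from outside, world axes, zero at the start; "moment": the same for the moment, N m; "opening": opening from 0.0 (shut) to 1.0 (fully open).
Only numpy, scipy, OpenCV 4.12 (cv2) and the standard library are available. Lean on these libraries where they do the work, as an engineer would, in place of code of your own. Each camera call takes 0.05 s, during which the arm holds its last target. There are 200 camera calls.

## Task

Set the loose knobbed lid on the grinder's open bowl so that it sits seated and level on the rim, and let go of it. Only then push the grinder's spring-return lever down with the fingers, past its first two clicks to the third and lowest one, and keep holding it there: the program finishes while the fingers are still holding the lever down. Leave the sugar bowl and creamer standing where they are.

Things in the scene. Friction and masses are not known exactly. Their poses are not given: they have to be found in the camera images.
- lid: The loose lid, same piece as lid_mid: white ceramic, lying knob up on the wooden tray, 48 mm tall in all. Origin: centre of its underside (bottom of the lip); z up through the knob. From below: tapered locating lip 8 mm deep (diameter 76 mm at its foot, 86 mm above), round plate 112 mm wide and 6 mm thick, upright cylindrical knob 34 mm in diameter and 34 mm tall.
- lid_mid (a point): Centre of the lid, half-way up, on its axis: 24 mm above its underside, 10 mm above the plate's top and 24 mm below the knob's top, so inside the knob. z points up. The lid weighs about 0.13 to 0.25 kg.
- bowl_rim (a point): Centre of the mouth of the grinder's open steel bowl, at rim height, 122 mm above the work surface. Rim 104 mm outer, 95 mm inner diameter; the lid's plate rests on it, lip inside with 4.5 mm play, lid_mid then 16 mm above this point. Fixed to the grinder, a bolted-down white box 150 x 275 x 50 mm. Axes: z up, y level, from the bowl towards the lever's grip.
- lever_pivot (a point): Pivot of the lever on the grinder's middle line, 85 mm from the bowl's centre along the grinder's y axis, 100 mm above the work surface. The hinge axis is the grinder's x. Axes as for bowl_rim. Grey cheeks of 28 mm radius stand either side of it.
- lever_tip (a point): Centre of the black round grip at the lever's end, the place to press from above: a level cross bar along the grinder's x, 24 mm in diameter, 60 mm long, 100 mm from the pivot outward along the grinder's y. It stands 32 mm higher than the pivot when free, 31 mm lower at the third click.
- lever (a joint): Lever angle, rad: 0 = up at rest (tip 0.33 rad above level), growing as the tip is pushed down. Clicks at about 0.215, 0.43 and 0.645; stop at 0.66; the third counts from 0.59. A spring drives it back to 0 from anywhere when let go. Pushing at the tip takes about 5 N at first, 9 N at the end, with about 2 N more before each click and 2 N less as it snaps in.
- sugar_bowl: Bystander: low open white ceramic bowl on the tray, 94 mm in diameter, 50 mm tall; origin at the centre of its underside, z up.
- creamer: Bystander: white ceramic creamer on the tray, 72 mm in diameter, 82 mm tall, with a short spout; origin at the centre of its underside, z up.
There are look-alikes about, which are no part of the job. Leave any orange look-alike of the lid alone.

How it is judged (in metres and radians):
On the way, in this order (a step that is already met when the one before it is completed fails the run):
1. the lid sits seated and level on the bowl's rim and is let go, the lever still up (horizontal distance between lid_mid and bowl_rim below 0.0065 m and z of lid_mid in the frame of bowl_rim between 0.012 and 0.018 m and angle between lid_mid's own z axis and vertical below 0.04 rad and contact force between each of the fingers, the arm and lid below 0.3 N and value of joint lever below 0.1 rad), for 0.3 s.
2. the fingers hold the lever down at the third click for a second, the lid still seated (horizontal distance between lid_mid and bowl_rim below 0.0065 m and z of lid_mid in the frame of bowl_rim between 0.012 and 0.018 m and angle between lid_mid's own z axis and vertical below 0.04 rad and value of joint lever above 0.59 rad and contact force between the fingers and lever above 4 N), for 1 s.
At the end, for the whole second after the job is handed in: Through the last second the fingers press the lever with over 4 N and it stays above 0.59 rad; the lid, untouched, is within 6.5 mm of the bowl's axis, seated within 2 mm and level within 0.04 rad; sugar bowl and creamer stand upright within 25 mm of where they began (all of step 2 and contact force between each of the fingers, the arm and lid below 0.3 N and distance of each of sugar_bowl, creamer from where it was at the start of the episode below 0.025 m and angle between each of sugar_bowl, creamer's own z axis and vertical below 0.15 rad); the arm keeps its last pose, push and grip.
It fails at once if the lever is pressed while the bowl is not covered by the lid (value of joint lever above 0.15 rad and not (horizontal distance between lid_mid and bowl_rim below 0.02 m and z of lid_mid in the frame of bowl_rim between 0.012 and 0.031 m and angle between lid_mid's own z axis and vertical below 0.3 rad)).
It fails at once if the sugar bowl is moved more than 30 mm or tipped (distance of sugar_bowl from where it was at the start of the episode above 0.03 m or angle between sugar_bowl's own z axis and vertical above 0.35 rad).
It fails at once if the creamer is moved more than 30 mm or tipped (distance of creamer from where it was at the start of the episode above 0.03 m or angle between creamer's own z axis and vertical above 0.35 rad).
It also fails if it takes over 56 s, if anything falls off the work surface, if the arm or the gripper's body presses on something with over 40 N, if the wrist force passes 120 N, or if a joint passes its speed limit or range.

## Working session

There is one attempt and no reset: what is moved stays moved. The work goes in short steps, Python scripts to look and compute and a tool call to move; the robot and the scene stay as the last step left them, time stands still between calls to the robot, and variables do not carry over. Pictures are saved under pics/ and viewed, on a budget of 10 in all, crops included, one or two more only if the job needs it, and the job is handed in when it is done.

Besides the shell and the picture viewer there is one more tool, called after "Emit:" as name(argument=value, ...) on one line, values as JSON. drive_tool: Moves the arm, as the interface text tells. Its arguments: {"type":"object","properties":{"commands":{"type":"array"}},"required":["commands"]}

```bash
mkdir -p pics; python3 - <<'E'
from rig import bot, imaging
import cv2,numpy as np
s=bot.read_state();print(s['time_s'],s['position'],s['tcp_rot'],s['opening'],s['force'])
for n in('top','side'):
    p,d=imaging.capture(n);cv2.imwrite(f'pics/{n}0.png',p[:,:,::-1]);np.savez(f'{n}0.npz',p=p,d=d,**imaging.get_calibration(n))
    c=imaging.get_calibration(n);print(n,c['mtx'],c['world_to_cam'])
E
```

```text
0.0 [ 0.26593675 -0.5648408   0.2435745 ] [[ 4.25746502e-01 -5.46450609e-04  9.04842316e-01]
 [-9.04839976e-01  2.09599495e-03  4.25746667e-01]
 [-2.12919445e-03 -9.99997654e-01  3.97912163e-04]] 1.0006599828030514 [-0.26505495 -0.05611528  0.50266931]
top [[383.45225769   0.         327.70688091]
 [  0.         383.45225769 201.54578423]
 [  0.           0.           1.        ]] [[ 0.02193077 -0.99959949  0.01788605 -0.10351906]
 [-0.9984206  -0.02282347 -0.05133614  0.61588423]
 [ 0.0517238  -0.01673196 -0.99852125  1.09180067]
 [ 0.          0.          0.          1.        ]]
side [[453.94319876   0.         320.56265103]
 [  0.         453.94319876 196.49228454]
 [  0.           0.           1.        ]] [[-0.80030003 -0.5995053   0.01064232  0.44714319]
 [-0.33330779  0.43004968 -0.83902514  0.32811135]
 [ 0.49842329 -0.67501901 -0.54398856  0.78660487]
 [ 0.          0.          0.          1.        ]]
```

View pics/top0.png

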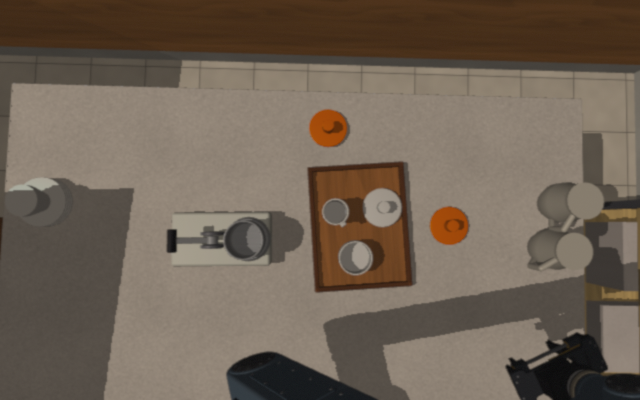

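View pics/side0.png

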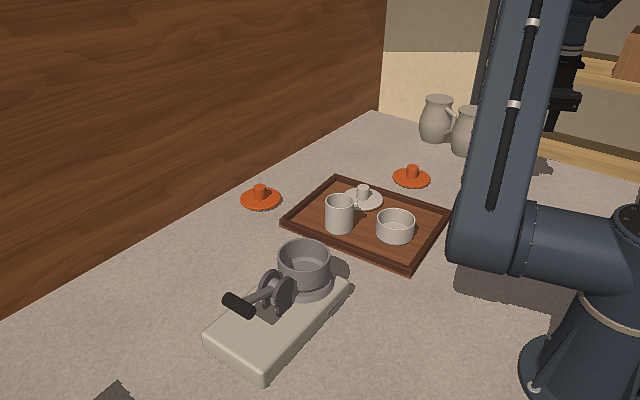

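The top view shows the white lid at (382,208) on the tray. The creamer is at (336,212), the sugar bowl at (355,258), the grinder bowl at (247,239) and the lever grip at (171,241). Two orange decoys are at (328,128) and (449,225). The side view agrees: lid (363,195) lies behind the creamer (339,213).

```bash
cat > h.py <<'E'
import numpy as np,cv2
def cloud(d,c):
    v,u=np.indices(d.shape);K=c['mtx'];T=np.linalg.inv(c['world_to_cam'])
    P=np.stack([(u-K[0,2])/K[0,0]*d,(v-K[1,2])/K[1,1]*d,d],-1)
    return P@T[:3,:3].T+T[:3,3]
def ray(uv,c,z):
    K=c['mtx'];T=np.linalg.inv(c['world_to_cam'])
    r=T[:3,:3]@np.linalg.inv(K)@[uv[0],uv[1],1];return T[:3,3]+r*(z-T[2,3])/r[2]
def circ(xy):
    A=np.c_[2*xy,np.ones(len(xy))];s=np.linalg.lstsq(A,(xy**2).sum(1),rcond=None)[0]
    return s[:2],np.sqrt(s[2]+s[:2]@s[:2])
E
python3 - <<'E'
import numpy as np
from h import *
for n in('top','side'):
    f=np.load(n+'0.npz');C=cloud(f['d'],f);
    seeds=dict(lid=(386,207),creamer=(336,212),sugar=(355,258),bowl=(247,239),grip=(171,241)) if n=='top' else dict(lid=(363,190),creamer=(339,213),sugar=(396,225),bowl=(304,255),grip=(238,305))
    for k,(u,v) in seeds.items():
        print(n,k,C[v,u].round(3))
        r={'lid':.06,'creamer':.05,'sugar':.055,'bowl':.058,'grip':.04}[k]
        m=np.hypot(*(C[...,:2]-C[v,u,:2]).transpose(2,0,1))<r+.02
        z=C[...,2]
        h=np.histogram(z[m],np.arange(0,.17,.006));print('  ',h[0])
        for lo,hi in {'lid':[(.01,.032),(.045,.075)],'creamer':[(.08,.1)],'sugar':[(.05,.068)],'bowl':[(.117,.13)],'grip':[(.12,.16)]}[k]:
            q=C[m&(z>lo)&(z<hi)&(f['d']>0)]
            if len(q)>5: print('  ',lo,len(q),'mean',q.mean(0).round(4),'mid',((q.max(0)+q.min(0))/2).round(4),'ext',np.ptp(q,0).round(3))
f=np.load('top0.npz');p=f['p'].astype(int)
m=(p.max(-1)<35).astype(np.uint8);m[:, 230:]=0;m[:200]=0
n,l,s,c=cv2.connectedComponentsWithStats(m);print([(s[i],c[i]) for i in range(1,n) if s[i][4]>60])
E
```

```text
top lid [ 0.605 -0.253  0.054]
   [243 663 109 997 160   3   3   3  30  88   0   0   0   0   0   0   0   0
   0   0   0   0   0   0   0   0   0   0]
   0.01 1355 mean [ 0.6052 -0.2547  0.0206] mid [ 0.6039 -0.2476  0.0208] ext [0.152 0.144 0.022]
   0.045 119 mean [ 0.6054 -0.2453  0.0551] mid [ 0.6058 -0.2457  0.0537] ext [0.031 0.032 0.012]
top creamer [ 0.588 -0.114  0.012]
   [309 967 292  34  11   5   3   4   5   5   9   6   6   8  97  43   0   0
   0   0   0   0   0   0   0   0   0   0]
   0.08 145 mean [ 0.5834 -0.1116  0.0888] mid [ 0.5868 -0.1088  0.0874] ext [0.075 0.071 0.014]
top sugar [ 0.457 -0.172  0.012]
   [ 255 1050  540   26   15   16   19   21   27  131   13    0    0    0
    0    0    0    0    0    0    0    0    0    0    0    0    0    0]
   0.05 165 mean [ 0.4616 -0.1687  0.0568] mid [ 0.4628 -0.1682  0.0562] ext [0.091 0.09  0.012]
top bowl [0.508 0.13  0.066]
   [ 69   1  29   5   0   9  30 222 461 130 434 511  62  34  26  47  37  55
  60 120 172   3   0   0   0   0   0   0]
   0.117 266 mean [0.5078 0.142  0.1211] mid [0.509  0.1424 0.1219] ext [0.101 0.1
[... 986 characters left out ...]
   0   0]
   0.05 241 mean [ 0.4625 -0.1779  0.0558] mid [ 0.46   -0.1717  0.0554] ext [0.093 0.093 0.011]
side bowl [0.536 0.089 0.078]
   [ 23   0   0   0   0   0   0   3  35   6  44 307 102  94  98 106 109 105
 107 125 164   0   0   0   0   0   0   0]
   0.117 228 mean [0.5253 0.1049 0.1211] mid [0.5097 0.1207 0.121 ] ext [0.099 0.092 0.008]
side grip [0.496 0.312 0.142]
   [ 505   48   89   92   80   92   80  205 2256    3    0    0    0    0
    0    0    0    0    4   25   74  103  136  239  114    0    0    0]
   0.12 666 mean [0.4974 0.3032 0.1369] mid [0.5014 0.2864 0.1336] ext [0.062 0.067 0.027]
[(array([170, 230,   6,  22, 123], dtype=int32), array([172.54471545, 240.53658537]))]
```

Emit:
drive_tool(commands=[{"wy": -0.115}, {"wy": -0.115}, {"wy": -0.115}, {"wy": -0.115}, {"wy": -0.115}, {"wy": -0.115}, {"wy": -0.03}])

```text
schema error: expected keys dx, dy, dz, wx, wy, wz, grip
```

```bash
python3 - <<'E'
import numpy as np
from h import *
for n in('top','side'):
    f=np.load(n+'0.npz');C=cloud(f['d'],f);z=C[...,2]
    c=np.array([.507,.12]);
    for _ in range(5):
        r=np.hypot(C[...,0]-c[0],C[...,1]-c[1]);q=C[(abs(r-.05)<.006)&(z>.116)&(z<.13)][:,:2];q=q[q[:,1]<c[1]+.04]
        c,R=circ(q)
    print(n,'bowl',c,R,len(q))
    m=(z>.047)&(z<.065)&(np.hypot(C[...,0]-.605,C[...,1]+.246)<.03);print('knob top z',np.percentile(z[m],[50,75,95]))
    c=np.array([.605,-.2455])
    q=C[(z>.018)&(z<.03)&(np.hypot(C[...,0]-.605,C[...,1]+.246)<.06)];print('plate',q.mean(0),np.ptp(q,0),np.median(q[:,2]))
    m=(abs(C[...,0]-.503)<.06)&(abs(C[...,1]-.305)<.03)&(z>.11);q=C[m];print('grip',q.mean(0),(q.max(0)+q.min(0))/2,np.percentile(q[:,2],98))
    # box top edges
    m=(abs(C[...,0]-.505)<.11)&(abs(C[...,1]-.2)<.2)&(z>.042)&(z<.056);print('box',cv2.minAreaRect(C[m][:,:2].astype(np.float32)))
E
```

```text
top bowl [0.50857277 0.13012626] 0.04942029576624017 183
knob top z [0.05501629 0.05633306 0.05840595]
plate [ 0.60531721 -0.24560491  0.02157356] [0.11002028 0.11340711 0.0112979 ] 0.021515769735587997
grip [0.50371242 0.30239052 0.13793408] [0.50343821 0.29792641 0.13233581] 0.14594785641157554
box ((0.5067920684814453, 0.20653554797172546), (0.14799582958221436, 0.27455490827560425), 1.174544334411621)
side bowl [0.50556944 0.12901335] 0.04949914795157187 369
knob top z [0.05555611 0.05693741 0.05821466]
plate [ 0.58923181 -0.24748089  0.02263268] [0.11126965 0.11259776 0.01173269] 0.022595165763956593
grip [0.49697977 0.3076529  0.13830738] [0.50141247 0.2978406  0.13256705] 0.1457887598176935
box ((0.5030433535575867, 0.20633846521377563), (0.15037430822849274, 0.2750590443611145), 1.268579363822937)
```

Emit:
drive_tool(commands=[{"dx": 0, "dy": 0, "dz": 0, "wx": 0, "wy": -0.115, "wz": 0, "grip": 87}, {"dx": 0, "dy": 0, "dz": 0, "wx": 0, "wy": -0.115, "wz": 0, "grip": 87}, {"dx": 0, "dy": 0, "dz": 0, "wx": 0, "wy": -0.115, "wz": 0, "grip": 87}, {"dx": 0, "dy": 0, "dz": 0, "wx": 0, "wy": -0.115, "wz": 0, "grip": 87}, {"dx": 0, "dy": 0, "dz": 0, "wx": 0, "wy": -0.115, "wz": 0, "grip": 87}, {"dx": 0, "dy": 0, "dz": 0, "wx": 0, "wy": -0.115, "wz": 0, "grip": 87}, {"dx": 0, "dy": 0, "dz": 0, "wx": 0, "wy": -0.03, "wz": 0, "grip": 87}])

```text
time_s: 0.98
position: [0.266, -0.5651, 0.2439]
tcp_rot: [[1.0, -0.0, -0.002], [0.002, 0.001, 1.0], [-0.0, -1.0, 0.001]]
force: [0.5, -0.4, -0.7]
opening: 0.999
```

Emit:
drive_tool(commands=[{"dx": 1, "dy": 0, "dz": 0.95, "wx": 0, "wy": 0, "wz": 0, "grip": 87}, {"dx": 1, "dy": 0, "dz": 0.95, "wx": 0, "wy": 0, "wz": 0, "grip": 87}, {"dx": 1, "dy": 0, "dz": 0.95, "wx": 0, "wy": 0, "wz": 0, "grip": 87}, {"dx": 1, "dy": 0, "dz": 0.95, "wx": 0, "wy": 0, "wz": 0, "grip": 87}, {"dx": 1, "dy": 0, "dz": 0.95, "wx": 0, "wy": 0, "wz": 0, "grip": 87}, {"dx": 1, "dy": 0, "dz": 0.95, "wx": 0, "wy": 0, "wz": 0, "grip": 87}, {"dx": 1, "dy": 0, "dz": 0.95, "wx": 0, "wy": 0, "wz": 0, "grip": 87}, {"dx": 0.8, "dy": 0, "dz": 0.8, "wx": 0, "wy": 0, "wz": 0, "grip": 87}])

```text
time_s: 1.98
position: [0.5793, -0.2656, 0.244]
tcp_rot: [[1.0, -0.001, -0.001], [0.001, 0.001, 1.0], [-0.001, -1.0, 0.001]]
force: [0.5, -0.1, 0.1]
opening: 1.003
```

```bash
python3 - <<'E'
from rig import bot, imaging
import cv2,numpy as np
from h import *
s=bot.read_state();print(s['time_s'],s['position'],s['force'])
c=imaging.get_calibration('wrist');p,d=imaging.capture('wrist');cv2.imwrite('pics/w1.png',p[:,:,::-1])
C=cloud(d,c);z=C[...,2];np.savez('w1.npz',p=p,d=d,**c)
for lo,hi,R in((.048,.065,.03),(.016,.028,.06)):
    m=(d>0)&(z>lo)&(z<hi)&(np.hypot(C[...,0]-.605,C[...,1]+.246)<R);q=C[m];print(len(q),q.mean(0),(q.max(0)+q.min(0))/2,np.ptp(q,0),np.median(q[:,2])) if len(q) else print(0)
E
```

```text
1.975 [ 0.57929753 -0.26556958  0.24404676] [ 0.45532378 -0.13537157  0.10001047]
938 [ 0.60594071 -0.24410967  0.05566712] [ 0.60610587 -0.24468405  0.05329821] [0.03317648 0.03328307 0.01052491] 0.05580030394670518
7594 [ 0.60584708 -0.24357584  0.02175344] [ 0.60614623 -0.24759915  0.02199737] [0.11106259 0.11660058 0.01179565] 0.02179763908364099
```

View pics/w1.png

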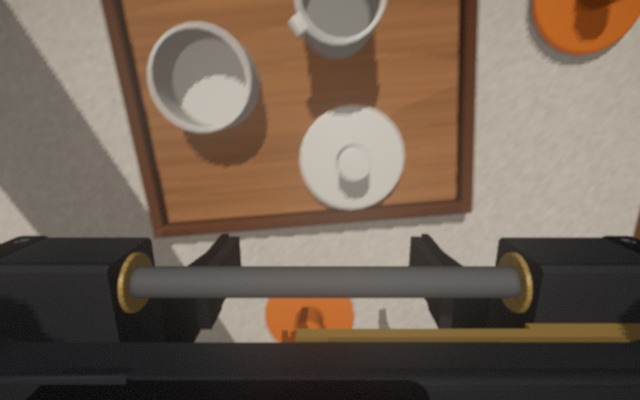

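The wrist view shows the lid alone on the tray at (352,157), with the knob clear on both sides. The sugar bowl (203,78) and creamer (340,20) are well outside the finger path.

Emit:
drive_tool(commands=[{"dx": 0.67, "dy": 0, "dz": 0.53, "wx": 0, "wy": 0, "wz": 0, "grip": 87}, {"dx": 0, "dy": 0.9, "dz": 0, "wx": 0, "wy": 0, "wz": 0, "grip": 75}, {"dx": 0, "dy": 0.9, "dz": 0, "wx": 0, "wy": 0, "wz": 0, "grip": 75}, {"dx": 0, "dy": 0.9, "dz": 0, "wx": 0, "wy": 0, "wz": 0, "grip": 75}, {"dx": 0, "dy": 0.9, "dz": 0, "wx": 0, "wy": 0, "wz": 0, "grip": 75}, {"dx": 0, "dy": 0.7, "dz": 0, "wx": 0, "wy": 0, "wz": 0, "grip": 75}, {"dx": 0, "dy": 0, "dz": 0, "wx": 0, "wy": 0, "wz": 0, "grip": 75}])

```text
time_s: 2.9
position: [0.6028, -0.2452, 0.0697]
tcp_rot: [[1.0, -0.006, 0.0], [-0.0, 0.004, 1.0], [-0.006, -1.0, 0.004]]
force: [-0.7, -0.3, -0.3]
opening: 0.857
```

Emit:
drive_tool(commands=[{"dx": 0.08, "dy": 0.26, "dz": 0.02, "wx": 0, "wy": 0, "wz": 0, "grip": 75}, {"dx": 0, "dy": 0.26, "dz": 0, "wx": 0, "wy": 0, "wz": 0, "grip": 75}, {"dx": 0, "dy": 0, "dz": 0, "wx": 0, "wy": 0, "wz": 0, "grip": 75}, {"dx": 0, "dy": 0, "dz": 0, "wx": 0, "wy": 0, "wz": 0, "grip": 75}])

```text
time_s: 3.4
position: [0.6083, -0.2456, 0.0522]
tcp_rot: [[1.0, 0.001, -0.0], [0.0, -0.0, 1.0], [0.001, -1.0, -0.0]]
force: [0.3, -0.0, 0.0]
opening: 0.866
```

Emit:
drive_tool(commands=[{"dx": -0.05, "dy": 0.06, "dz": 0.02, "wx": 0, "wy": 0, "wz": 0, "grip": 75}, {"dx": 0, "dy": 0, "dz": 0, "wx": 0, "wy": 0, "wz": 0, "grip": 45}, {"dx": 0, "dy": 0, "dz": 0, "wx": 0, "wy": 0, "wz": 0, "grip": 36}, {"dx": 0, "dy": 0, "dz": 0, "wx": 0, "wy": 0, "wz": 0, "grip": 25}, {"dx": 0, "dy": 0, "dz": 0, "wx": 0, "wy": 0, "wz": 0, "grip": 25}, {"dx": 0, "dy": 0, "dz": 0, "wx": 0, "wy": 0, "wz": 0, "grip": 25}, {"dx": 0, "dy": 0, "dz": 0, "wx": 0, "wy": 0, "wz": 0, "grip": 25}])

```text
time_s: 4.28
position: [0.6062, -0.2447, 0.0494]
tcp_rot: [[1.0, 0.0, -0.0], [0.0, -0.0, 1.0], [0.0, -1.0, -0.0]]
force: [0.8, -0.0, -0.8]
opening: 0.382
```

Emit:
drive_tool(commands=[{"dx": 0, "dy": -0.3, "dz": 0, "wx": 0, "wy": 0, "wz": 0, "grip": 25}, {"dx": 0, "dy": -0.6, "dz": 0, "wx": 0, "wy": 0, "wz": 0, "grip": 25}, {"dx": 0, "dy": -0.7, "dz": 0, "wx": 0, "wy": 0, "wz": 0, "grip": 25}, {"dx": 0, "dy": -0.7, "dz": 0, "wx": 0, "wy": 0, "wz": 0, "grip": 25}, {"dx": 0, "dy": -0.7, "dz": 0, "wx": 0, "wy": 0, "wz": 0, "grip": 25}, {"dx": 0, "dy": -0.7, "dz": 0, "wx": 0, "wy": 0, "wz": 0, "grip": 25}, {"dx": 0, "dy": -0.7, "dz": 0, "wx": 0, "wy": 0, "wz": 0, "grip": 25}, {"dx": 0, "dy": -0.4, "dz": 0, "wx": 0, "wy": 0, "wz": 0, "grip": 25}])

```text
time_s: 5.28
position: [0.6064, -0.2448, 0.2435]
tcp_rot: [[1.0, 0.002, -0.0], [0.0, -0.001, 1.0], [0.002, -1.0, -0.001]]
force: [-0.3, -0.1, -1.4]
opening: 0.384
```

Emit:
drive_tool(commands=[{"dx": -0.13, "dy": 0, "dz": 0.5, "wx": 0, "wy": 0, "wz": 0, "grip": 25}, {"dx": -0.21, "dy": 0, "dz": 0.8, "wx": 0, "wy": 0, "wz": 0, "grip": 25}, {"dx": -0.21, "dy": 0, "dz": 0.8, "wx": 0, "wy": 0, "wz": 0, "grip": 25}, {"dx": -0.21, "dy": 0, "dz": 0.8, "wx": 0, "wy": 0, "wz": 0, "grip": 25}, {"dx": -0.21, "dy": 0, "dz": 0.8, "wx": 0, "wy": 0, "wz": 0, "grip": 25}, {"dx": -0.21, "dy": 0, "dz": 0.8, "wx": 0, "wy": 0, "wz": 0, "grip": 25}, {"dx": -0.21, "dy": 0, "dz": 0.8, "wx": 0, "wy": 0, "wz": 0, "grip": 25}, {"dx": -0.16, "dy": 0, "dz": 0.6, "wx": 0, "wy": 0, "wz": 0, "grip": 25}])

```text
time_s: 6.28
position: [0.5414, -0.0058, 0.2398]
tcp_rot: [[1.0, -0.005, -0.001], [0.001, 0.002, 1.0], [-0.005, -1.0, 0.002]]
force: [-0.3, 0.7, -1.4]
opening: 0.387
```

Emit:
drive_tool(commands=[{"dx": -0.2, "dy": 0, "dz": 0.8, "wx": 0, "wy": 0, "wz": 0, "grip": 25}, {"dx": -0.2, "dy": 0, "dz": 0.7, "wx": 0, "wy": 0, "wz": 0, "grip": 25}, {"dx": -0.2, "dy": 0, "dz": 0.7, "wx": 0, "wy": 0, "wz": 0, "grip": 25}, {"dx": -0.2, "dy": 0, "dz": 0.5, "wx": 0, "wy": 0, "wz": 0, "grip": 25}, {"dx": -0.14, "dy": 0, "dz": 0.4, "wx": 0, "wy": 0, "wz": 0, "grip": 25}, {"dx": 0, "dy": 0, "dz": 0.36, "wx": 0, "wy": 0, "wz": 0, "grip": 25}, {"dx": 0, "dy": 0, "dz": 0, "wx": 0, "wy": 0, "wz": 0, "grip": 25}, {"dx": 0, "dy": 0, "dz": 0, "wx": 0, "wy": 0, "wz": 0, "grip": 25}])

```text
time_s: 7.28
position: [0.5068, 0.1294, 0.2413]
tcp_rot: [[1.0, 0.0, 0.0], [-0.0, -0.0, 1.0], [0.0, -1.0, -0.0]]
force: [-0.4, -0.1, -2.3]
opening: 0.385
```

```bash
python3 - <<'E'
from rig import bot, imaging
import cv2,numpy as np
from h import *
s=bot.read_state();print(s['time_s'],s['position'],s['force'])
P=[]
for n in('side','wrist'):
    c=imaging.get_calibration(n);p,d=imaging.capture(n);P.append(p);np.savez(n+'2.npz',p=p,d=d,**c)
    C=cloud(d,c);z=C[...,2];x0,y0,z0=s['position']
    h=np.hypot(C[...,0]-x0,C[...,1]-y0)
    q=C[(d>0)&(h<.065)&(z<z0-.012)&(z>z0-.05)]
    if len(q):print(n,len(q),q.mean(0),(q.max(0)+q.min(0))/2,np.ptp(q,0))
    cc=np.array([.507,.1295])
    for _ in range(5):
        r=np.hypot(C[...,0]-cc[0],C[...,1]-cc[1]);q=C[(abs(r-.05)<.006)&(z>.115)&(z<.13)&(d>0)][:,:2]
        q=q[q[:,1]<cc[1]+.045]
        if len(q)<20:break
        cc,R=circ(q);
    print(n,'bowl',cc,R,len(q))
cv2.imwrite('pics/sw2.png',cv2.resize(np.vstack(P)[:,:,::-1],(480,600),interpolation=cv2.INTER_AREA))
E
```

```text
7.275 [0.5068378  0.12936603 0.24126902] [-0.43317201 -0.14067858 -2.31509475]
side 1395 [0.49422995 0.13930283 0.21500227] [0.50408387 0.12694395 0.21824798] [0.11186306 0.10989863 0.02142373]
side bowl [0.50556488 0.12897811] 0.04945502054335365 427
wrist 17673 [0.50683947 0.1500714  0.21415589] [0.50691621 0.13328014 0.21816465] [0.11041303 0.10350503 0.02220468]
wrist bowl [0.50828319 0.1173235 ] 0.062439832775796414 0
```

View pics/sw2.png

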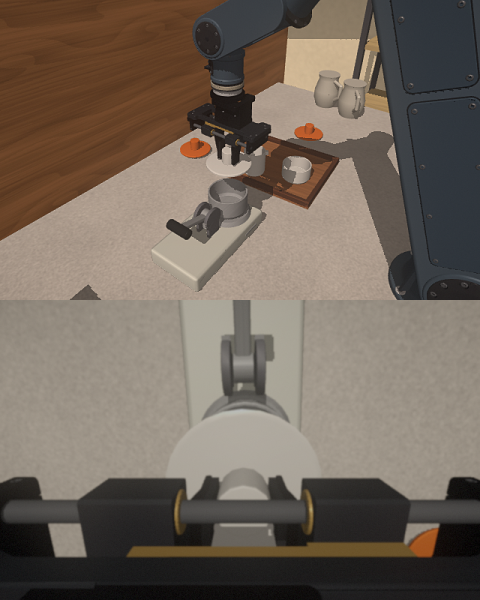

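The composite shows the lid held level over the bowl in the side view (230,165 above 228,198). The wrist view shows the plate edge in front of the lever cheeks with a visible gap.

Emit:
drive_tool(commands=[{"dx": 0, "dy": 0.3, "dz": 0, "wx": 0, "wy": 0, "wz": 0, "grip": 25}, {"dx": 0, "dy": 0.5, "dz": 0, "wx": 0, "wy": 0, "wz": 0, "grip": 25}, {"dx": 0, "dy": 0.5, "dz": 0, "wx": 0, "wy": 0, "wz": 0, "grip": 25}, {"dx": 0, "dy": 0.4, "dz": 0, "wx": 0, "wy": 0, "wz": 0, "grip": 25}, {"dx": 0, "dy": 0.2, "dz": 0, "wx": 0, "wy": 0, "wz": 0, "grip": 25}, {"dx": 0, "dy": 0, "dz": 0, "wx": 0, "wy": 0, "wz": 0, "grip": 25}, {"dx": 0, "dy": 0, "dz": 0, "wx": 0, "wy": 0, "wz": 0, "grip": 25}])

```text
time_s: 8.25
position: [0.507, 0.1296, 0.1658]
tcp_rot: [[1.0, 0.001, 0.0], [-0.0, 0.0, 1.0], [0.001, -1.0, 0.0]]
force: [-0.4, -0.3, -2.1]
opening: 0.384
```

Emit:
drive_tool(commands=[{"dx": 0, "dy": 0.05, "dz": 0, "wx": 0, "wy": 0, "wz": 0, "grip": 25}, {"dx": 0, "dy": 0.05, "dz": 0, "wx": 0, "wy": 0, "wz": 0, "grip": 25}, {"dx": 0, "dy": 0, "dz": 0, "wx": 0, "wy": 0, "wz": 0, "grip": 25}, {"dx": 0, "dy": 0, "dz": 0, "wx": 0, "wy": 0, "wz": 0, "grip": 25}])

```text
time_s: 8.75
position: [0.5066, 0.1297, 0.1614]
tcp_rot: [[1.0, 0.0, -0.0], [0.0, 0.0, 1.0], [0.0, -1.0, 0.0]]
force: [-0.3, -0.6, -2.5]
opening: 0.384
```

Emit:
drive_tool(commands=[{"dx": 0, "dy": 0.05, "dz": 0, "wx": 0, "wy": 0, "wz": 0, "grip": 25}, {"dx": 0, "dy": 0.05, "dz": 0, "wx": 0, "wy": 0, "wz": 0, "grip": 25}, {"dx": 0, "dy": 0, "dz": 0, "wx": 0, "wy": 0, "wz": 0, "grip": 25}, {"dx": 0, "dy": 0, "dz": 0, "wx": 0, "wy": 0, "wz": 0, "grip": 25}])

```text
time_s: 9.25
position: [0.5065, 0.1297, 0.1573]
tcp_rot: [[1.0, -0.0, -0.0], [0.0, -0.0, 1.0], [-0.0, -1.0, -0.0]]
force: [-0.2, -0.9, -2.7]
opening: 0.382
```

Emit:
drive_tool(commands=[{"dx": 0, "dy": 0.04, "dz": 0, "wx": 0, "wy": 0, "wz": 0, "grip": 25}, {"dx": 0, "dy": 0, "dz": 0, "wx": 0, "wy": 0, "wz": 0, "grip": 25}, {"dx": 0, "dy": 0, "dz": 0, "wx": 0, "wy": 0, "wz": 0, "grip": 25}])

```text
time_s: 9.62
position: [0.5065, 0.1297, 0.1558]
tcp_rot: [[1.0, -0.0, 0.0], [-0.0, 0.0, 1.0], [-0.0, -1.0, 0.0]]
force: [0.5, 0.3, -2.1]
opening: 0.385
```

Emit:
drive_tool(commands=[{"dx": 0, "dy": 0.04, "dz": 0, "wx": 0, "wy": 0, "wz": 0, "grip": 25}, {"dx": 0, "dy": 0, "dz": 0, "wx": 0, "wy": 0, "wz": 0, "grip": 25}, {"dx": 0, "dy": 0, "dz": 0, "wx": 0, "wy": 0, "wz": 0, "grip": 25}])

```text
time_s: 10.0
position: [0.5067, 0.1297, 0.1553]
tcp_rot: [[1.0, 0.001, -0.0], [0.0, -0.0, 1.0], [0.001, -1.0, -0.0]]
force: [-1.6, -0.3, 6.3]
opening: 0.384
```

```bash
python3 - <<'E'
from rig import bot, imaging
import cv2,numpy as np
s=bot.read_state();print(s['time_s'],s['position'],s['force'])
p,d=imaging.capture('side');cv2.imwrite('pics/s3.png',cv2.resize(p[180:340,190:420,::-1],None,fx=3,fy=3))
E
```

```text
10.0 [0.50669603 0.12972385 0.15529013] [-1.63772116 -0.32983793  6.347471  ]
```

View pics/s3.png

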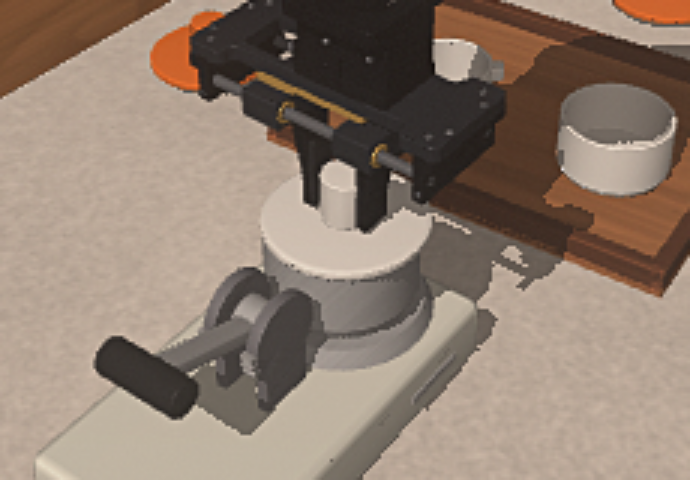

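The plate lies flat on the bowl at about (345,240), and the 6 N upward force comes at the expected seat height (0.1553 against 0.155). I'll release it now.

Emit:
drive_tool(commands=[{"dx": 0, "dy": 0, "dz": 0, "wx": 0, "wy": 0, "wz": 0, "grip": 36}, {"dx": 0, "dy": 0, "dz": 0, "wx": 0, "wy": 0, "wz": 0, "grip": 42}, {"dx": 0, "dy": 0, "dz": 0, "wx": 0, "wy": 0, "wz": 0, "grip": 55}, {"dx": 0, "dy": 0, "dz": 0, "wx": 0, "wy": 0, "wz": 0, "grip": 60}, {"dx": 0, "dy": -0.3, "dz": 0, "wx": 0, "wy": 0, "wz": 0, "grip": 60}, {"dx": 0, "dy": -0.6, "dz": 0, "wx": 0, "wy": 0, "wz": 0, "grip": 60}, {"dx": 0, "dy": -0.7, "dz": 0, "wx": 0, "wy": 0, "wz": 0, "grip": 60}, {"dx": 0, "dy": -0.7, "dz": 0, "wx": 0, "wy": 0, "wz": 0, "grip": 60}])

```text
time_s: 11.05
position: [0.5066, 0.1297, 0.2477]
tcp_rot: [[1.0, 0.001, 0.0], [-0.0, 0.0, 1.0], [0.001, -1.0, 0.0]]
force: [0.0, 0.6, 1.1]
opening: 0.688
```

Emit:
drive_tool(commands=[{"dx": 0, "dy": 0, "dz": 0.6, "wx": 0, "wy": 0, "wz": 0, "grip": 60}, {"dx": -0.08, "dy": 0, "dz": 0.8, "wx": 0, "wy": 0, "wz": 0, "grip": 60}, {"dx": 0, "dy": 0, "dz": 0.9, "wx": 0, "wy": 0, "wz": 0, "grip": 0}, {"dx": 0, "dy": 0, "dz": 0.9, "wx": 0, "wy": 0, "wz": 0, "grip": 0}, {"dx": 0, "dy": 0, "dz": 0.8, "wx": 0, "wy": 0, "wz": 0, "grip": 0}, {"dx": 0, "dy": 0, "dz": 0.5, "wx": 0, "wy": 0, "wz": 0, "grip": 0}, {"dx": 0, "dy": 0, "dz": 0, "wx": 0, "wy": 0, "wz": 0, "grip": 0}, {"dx": 0, "dy": 0, "dz": 0, "wx": 0, "wy": 0, "wz": 0, "grip": 0}])

```text
time_s: 12.05
position: [0.5032, 0.3088, 0.2462]
tcp_rot: [[1.0, -0.0, 0.0], [-0.0, -0.001, 1.0], [-0.0, -1.0, -0.001]]
force: [0.8, -0.7, 0.9]
opening: 0.093
```

```bash
cat > lid.py <<'E'
from rig import bot, imaging
import cv2,numpy as np,sys
from h import *
s=bot.read_state();print(s['time_s'],s['position'],s['force'],s['opening'])
P=[]
for n in('side','wrist'):
    c=imaging.get_calibration(n);p,d=imaging.capture(n);P.append(p)
    C=cloud(d,c);z=C[...,2];h=np.hypot(C[...,0]-.507,C[...,1]-.1295)
    for nm,lo,hi,R in(('plate',.123,.134,.062),('knob top',.156,.17,.03)):
        m=(d>0)&(h<R)&(z>lo)&(z<hi)&(p.min(-1)>(110));q=C[m]
        if nm=='plate':
            q=q[q[:,1]<.19]
        if len(q)>20:
            print(n,nm,len(q),((q.max(0)+q.min(0))/2).round(4),np.ptp(q,0).round(4),'mean',q.mean(0).round(4), 'slope',np.linalg.lstsq(np.c_[q[:,:2]-q[:,:2].mean(0),np.ones(len(q))],q[:,2],rcond=None)[0].round(4))
    m=(abs(C[...,0]-.503)<.05)&(abs(C[...,1]-.31)<.025)&(z>.055)&(z<.15)&(p.max(-1)<60)&(d>0);q=C[m];
    if len(q):print(n,'grip',len(q),((q.max(0)+q.min(0))/2).round(4),np.ptp(q,0).round(4))
cv2.imwrite('pics/'+sys.argv[1],cv2.resize(np.vstack(P)[:,:,::-1],(480,600),interpolation=cv2.INTER_AREA))
E
python3 lid.py l4.png
```

```text
12.05 [0.50321818 0.30878771 0.24618724] [ 0.82160432 -0.682606    0.88585619] 0.09343457037871972
side plate 138 [0.5075 0.1306 0.1269] [0.098  0.1004 0.0069] mean [0.4785 0.1278 0.1279] slope [ 0.0105 -0.0189  0.1279]
side grip 493 [0.5007 0.3028 0.1347] [0.06   0.035  0.0249]
wrist grip 1985 [0.5043 0.3115 0.1399] [0.0567 0.024  0.0126]
```

View pics/l4.png

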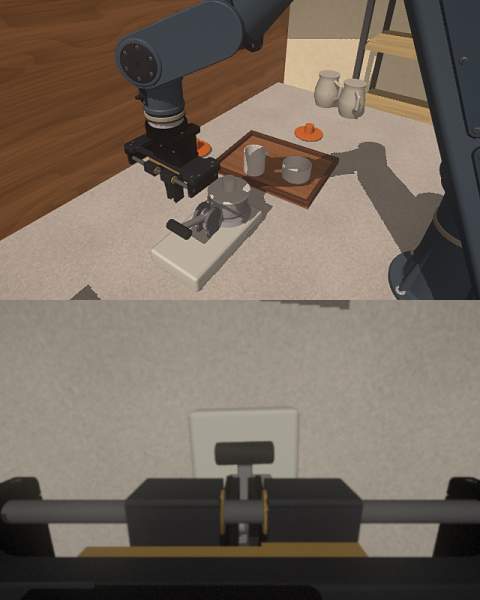

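Side view: the lid is on the bowl (229,187) in the arm's shadow, so the brightness mask failed and I'll recheck with depth only. Wrist view: the grip bar is at (244,453), directly under the fingers' line.

```bash
sed -i 's/&(p.min(-1)>(110))//; s/if nm==.plate.:/if 1:/; s/q\[:,1\]<.19/q[:,1]<.178/' lid.py; python3 lid.py l5.png
```

```text
12.15 [0.50341608 0.30854157 0.24616554] [-0.07994917  0.1224535  -0.11487158] 0.0345983212262113
side plate 1360 [0.5024 0.124  0.1285] [0.109  0.1078 0.0108] mean [0.4956 0.1341 0.1284] slope [ 0.0061 -0.0037  0.1284]
side knob top 189 [0.5031 0.1262 0.1605] [0.0321 0.0333 0.009 ] mean [0.5019 0.1287 0.1618] slope [ 0.0503 -0.0665  0.1618]
side grip 494 [0.5006 0.3037 0.1353] [0.0606 0.0352 0.0238]
wrist grip 2008 [0.5039 0.3116 0.1398] [0.0567 0.0236 0.0119]
```

Depth alone shows the plate top at 0.1284 (0.128 expected), slope below 0.01 and the knob top at 0.162, so the lid is seated and level. Next is the lever.

Emit:
drive_tool(commands=[{"dx": 0, "dy": 0.4, "dz": 0.09, "wx": 0, "wy": 0, "wz": 0, "grip": 0}, {"dx": 0, "dy": 0.6, "dz": 0, "wx": 0, "wy": 0, "wz": 0, "grip": 0}, {"dx": 0, "dy": 0.6, "dz": 0, "wx": 0, "wy": 0, "wz": 0, "grip": 0}, {"dx": 0, "dy": 0.3, "dz": 0, "wx": 0, "wy": 0, "wz": 0, "grip": 0}, {"dx": 0, "dy": 0.1, "dz": 0, "wx": 0, "wy": 0, "wz": 0, "grip": 0}, {"dx": 0, "dy": 0.1, "dz": 0, "wx": 0, "wy": 0, "wz": 0, "grip": 0}, {"dx": 0, "dy": 0, "dz": 0, "wx": 0, "wy": 0, "wz": 0, "grip": 0}])

```text
time_s: 13.12
position: [0.5023, 0.3141, 0.1633]
tcp_rot: [[1.0, -0.002, 0.0], [-0.0, 0.001, 1.0], [-0.002, -1.0, 0.001]]
force: [-4.1, 1.8, 6.8]
opening: 0.007
```

Emit:
drive_tool(commands=[{"dx": 0, "dy": 0.2, "dz": 0, "wx": 0, "wy": 0, "wz": 0, "grip": 0}, {"dx": 0, "dy": 0.2, "dz": 0, "wx": 0, "wy": 0, "wz": 0, "grip": 0}, {"dx": 0, "dy": 0.2, "dz": 0, "wx": 0, "wy": 0, "wz": 0, "grip": 0}, {"dx": 0, "dy": 0.2, "dz": 0, "wx": 0, "wy": 0, "wz": 0, "grip": 0}, {"dx": 0, "dy": 0.2, "dz": 0, "wx": 0, "wy": 0, "wz": 0, "grip": 0}, {"dx": 0, "dy": 0, "dz": 0, "wx": 0, "wy": 0, "wz": 0, "grip": 0}])

```text
time_s: 13.88
position: [0.5052, 0.3155, 0.124]
tcp_rot: [[1.0, 0.005, 0.001], [-0.001, 0.005, 1.0], [0.005, -1.0, 0.005]]
force: [-1.2, 3.4, 6.9]
opening: 0.006
```

Emit:
drive_tool(commands=[{"dx": 0, "dy": 0.15, "dz": 0, "wx": 0, "wy": 0, "wz": 0, "grip": 0}, {"dx": 0, "dy": 0.15, "dz": 0, "wx": 0, "wy": 0, "wz": 0, "grip": 0}, {"dx": 0, "dy": 0.12, "dz": 0, "wx": 0, "wy": 0, "wz": 0, "grip": 0}, {"dx": 0, "dy": 0.06, "dz": 0, "wx": 0, "wy": 0, "wz": 0, "grip": 0}, {"dx": 0, "dy": 0, "dz": 0, "wx": 0, "wy": 0, "wz": 0, "grip": 0}, {"dx": 0, "dy": 0, "dz": 0, "wx": 0, "wy": 0, "wz": 0, "grip": 0}])

```text
time_s: 14.62
position: [0.5052, 0.3142, 0.1051]
tcp_rot: [[1.0, 0.005, 0.0], [-0.0, 0.002, 1.0], [0.005, -1.0, 0.002]]
force: [-0.1, 0.9, 7.3]
opening: 0.009
```

Emit:
drive_tool(commands=[{"dx": 0, "dy": 0.05, "dz": 0, "wx": 0, "wy": 0, "wz": 0, "grip": 0}, {"dx": 0, "dy": 0, "dz": 0, "wx": 0, "wy": 0, "wz": 0, "grip": 0}, {"dx": 0, "dy": 0.04, "dz": 0, "wx": 0, "wy": 0, "wz": 0, "grip": 0}, {"dx": 0, "dy": 0, "dz": 0, "wx": 0, "wy": 0, "wz": 0, "grip": 0}, {"dx": 0, "dy": 0, "dz": 0, "wx": 0, "wy": 0, "wz": 0, "grip": 0}])

```text
time_s: 15.25
position: [0.5052, 0.3137, 0.1019]
tcp_rot: [[1.0, 0.005, -0.0], [0.0, 0.001, 1.0], [0.005, -1.0, 0.001]]
force: [-1.5, -0.9, 8.9]
opening: 0.004
```

Emit:
drive_tool(commands=[{"dx": 0, "dy": 0.04, "dz": 0, "wx": 0, "wy": 0, "wz": 0, "grip": 0}, {"dx": 0, "dy": 0, "dz": 0, "wx": 0, "wy": 0, "wz": 0, "grip": 0}, {"dx": 0, "dy": 0, "dz": 0, "wx": 0, "wy": 0, "wz": 0, "grip": 0}, {"dx": 0, "dy": 0, "dz": 0, "wx": 0, "wy": 0, "wz": 0, "grip": 0}])

```text
time_s: 15.75
position: [0.5052, 0.3136, 0.1015]
tcp_rot: [[1.0, 0.005, -0.0], [0.0, 0.001, 1.0], [0.005, -1.0, 0.001]]
force: [-3.1, -1.9, 16.5]
opening: 0.004
```

At the stop with 16 N. I'll hold for over a second, then check.

Emit:
drive_tool(commands=[{"dx": 0, "dy": 0, "dz": 0, "wx": 0, "wy": 0, "wz": 0, "grip": 0}, {"dx": 0, "dy": 0, "dz": 0, "wx": 0, "wy": 0, "wz": 0, "grip": 0}, {"dx": 0, "dy": 0, "dz": 0, "wx": 0, "wy": 0, "wz": 0, "grip": 0}, {"dx": 0, "dy": 0, "dz": 0, "wx": 0, "wy": 0, "wz": 0, "grip": 0}, {"dx": 0, "dy": 0, "dz": 0, "wx": 0, "wy": 0, "wz": 0, "grip": 0}, {"dx": 0, "dy": 0, "dz": 0, "wx": 0, "wy": 0, "wz": 0, "grip": 0}, {"dx": 0, "dy": 0, "dz": 0, "wx": 0, "wy": 0, "wz": 0, "grip": 0}, {"dx": 0, "dy": 0, "dz": 0, "wx": 0, "wy": 0, "wz": 0, "grip": 0}])

```text
time_s: 16.75
position: [0.5052, 0.3137, 0.1015]
tcp_rot: [[1.0, 0.005, -0.001], [0.001, 0.001, 1.0], [0.005, -1.0, 0.001]]
force: [-2.4, -2.3, 16.7]
opening: 0.003
```

Emit:
drive_tool(commands=[{"dx": 0, "dy": 0, "dz": 0, "wx": 0, "wy": 0, "wz": 0, "grip": 0}, {"dx": 0, "dy": 0, "dz": 0, "wx": 0, "wy": 0, "wz": 0, "grip": 0}, {"dx": 0, "dy": 0, "dz": 0, "wx": 0, "wy": 0, "wz": 0, "grip": 0}, {"dx": 0, "dy": 0, "dz": 0, "wx": 0, "wy": 0, "wz": 0, "grip": 0}])

```text
time_s: 17.25
position: [0.5052, 0.3137, 0.1015]
tcp_rot: [[1.0, 0.005, -0.001], [0.001, 0.001, 1.0], [0.005, -1.0, 0.001]]
force: [-1.7, -1.3, 17.0]
opening: 0.002
```

```bash
python3 lid.py l6.png
```

```text
17.25 [0.50524574 0.31367361 0.10151989] [-1.71498346 -1.29042782 16.95769793] 0.001957174491237261
side plate 1369 [0.5043 0.1243 0.1286] [0.113  0.1073 0.0106] mean [0.4965 0.1338 0.1284] slope [ 0.0049 -0.0054  0.1284]
side knob top 188 [0.5038 0.1266 0.1605] [0.0338 0.034  0.0084] mean [0.5021 0.1286 0.1617] slope [ 0.0476 -0.0734  0.1617]
side grip 488 [0.5007 0.3096 0.1039] [0.0608 0.0285 0.0869]
wrist grip 2548 [0.5039 0.3059 0.1061] [0.0574 0.0417 0.0826]
```

View pics/l6.png

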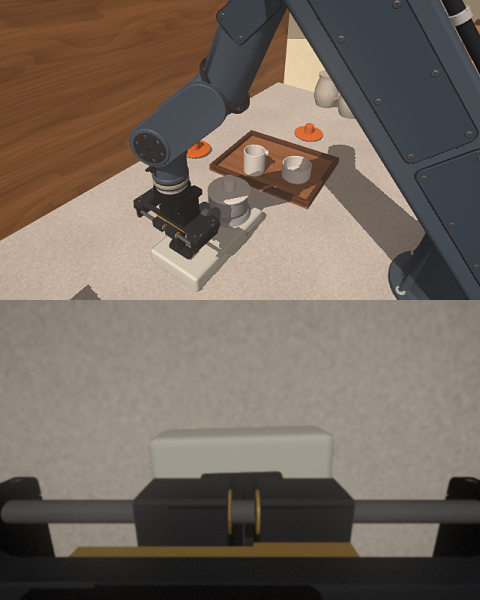

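The fingers hold the lever down at (185,240) in the side view. The lid is on the bowl at (230,190), and the sugar bowl and creamer are still standing on the tray.

```bash
python3 -c "
from rig import workorder
print(workorder.hand_in())"
```

```text
the job is handed in; nothing more can be done
None
```

The lid is on the grinder's bowl and let go, and the job was handed in with the closed fingers still holding the lever down. Hand-in gave no verdict.

**Lid:** Before and during the press, the plate top measured 128.4 mm (128 mm expected), with a slope under 0.01. The side view put the lid about 3 mm from the bowl's centre, inside the 6.5 mm limit.

**Lever:** The fingers stopped at TCP height 0.1015 m, which matches the lever's end stop just past the third click. They held there for about 1.5 s at a steady 17 N or so before hand-in. I had no direct reading of the lever angle; I inferred it from finger height and the jump in force at the stop.

**Bystanders:** The sugar bowl and creamer were upright on the tray in the last picture. I judged that by eye and did not re-measure their positions.

**Checks that failed or disagreed:**
- The first plate check failed because the lid was in the arm's shadow. I repeated it using depth only.
- A slope fit on the knob top came out near 0.05–0.07. I put that down to the knob's side being included in the fit, since the plate fit was level.
- The top and side cameras disagreed on the bowl's centre by about 3 mm in x, so I used the middle value.

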